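# Shuffle the sample carriers to bring the vial to the reading corner

### The arm

A 6-joint arm with a two-finger parallel gripper is mounted at the origin on a cart in front of the work surface, level with it; the furniture and walls round the work are solid. World frame = base frame: x ahead of the robot, y to its left, z up, the work surface at z = 0. Lengths are in m, angles in rad, forces in N, time in s.
With the tool pointing down it reaches from about 0.3 to 0.775 m from the base axis. Payload 14.6 kg.
Tool frame: the origin (TCP) lies at the centre of the arm's flange, where the gripper is bolted on; the fingertips stand 199 mm ahead of it and the grasp point (between the pads) lies 180 mm ahead of it; z points along the fingers, y is the line along which they close (so a half turn about z gives the same grasp; the last joint's range is limited). The gripper opens to 94 mm and grips with 3 to 60 N. Pads are 16 mm wide; open, the fingers measure 119 mm over their backs; the gripper's body (75 mm by 177 mm) begins 78 mm behind the grasp point.
Start: joints at [1.2, 0.3, 1.521, -0, 1.321, -0.067], TCP at [0.165, 0.525, 0.405] pointing down, gripper open.
Joint ranges: [-3.03, 3.03], [-0.79, 2.21], [0.23, 2.52], [-1.04, 4.18], [0, 3.07], [-2.55, 2.55]. Speed limits (rad/s): [2.22, 2.22, 2.57, 3.14, 3.14, 3.14].

### API

Orientations are given as a unit quaternion [w, x, y, z].
In Python, from plant import manip gives the robot as it stands.
- The arm moves only by the tool carry_out, never from a script. Its arguments are lists of equal length, an entry for each row: "angular": the turn, a rotation vector about the tool's x, y, z in units of 2 pi rad (1.0 is 2 pi rad), a list of three; "translation": the shift along the tool's x, y, z in units of 0.6 m (1.0 is 0.6 m), a list of three; "hand": the closure, from 0 (fully open) to 1 (shut). In form: {"angular": [[ax, ay, az], ...], "translation": [[dx, dy, dz], ...], "hand": [hand, ...]}. A call has 1 to 5 rows; each row shifts and turns the commanded pose from where the row before left it, along the tool's axes as they then stand; what a row does not reach is not made up. A row lasts 1/8 s, in which the tool goes at most 62.5 mm and 10.7 degrees, less where a joint would pass 70% of its speed; a pose out of reach is approached as far as the arm can. A call with a number of a shift or a turn outside -1 to 1 is refused whole. A call with a gripper value outside its range is refused whole. The fingers move at their own pace and stop on an object; "force" is the grip in N (left out, the last holds). Time passes only in rows, so rows that do not move let the fingers close. It gives the time, the measured TCP pose, the force, the opening and the grip force at its end, in the units of the state.
- manip.get_state(): the state, without advancing time (a new reading comes with each control period).
- manip.capture(name): name is "scene" or "top"; returns the picture (480x640x3 uint8, blue, green, red); there is no depth.
- manip.calibration(name): a dict with "K" (3x3 intrinsics, pixels), "world_from_camera" (4x4, takes a point from camera to world coordinates). Camera axes: x right, y up, looking along -z (the intrinsics and any distortion apply to the point x, -y, -z); pixel columns grow to the right and rows downward; lengths in m; the calibration is good to about 2 mm. A picture is of the moment at which its call begins. calibration takes no time and is no camera call.
- manip.finish_job(): hands the job in; it is judged then, once.
Trained networks look in the newest picture that a camera, given by its name, has taken for a name from the list of things; names that differ only in an ending like _2 or _b are one class to them, and where a whole thing is asked for, a point or a joint stands for the part that bears it (a point fixed in the world has none). Each returns a list of dicts, best first, with "confidence" (0 to 1); they miss things now and then, are a little off and sometimes report something else, mostly with a low value. They report only what shows in the picture. A call takes as long as a camera call. They do not tell look-alikes from the thing itself.
- manip.masks_of(camera, label): "pixels" (480x640 bool, what is visible of it) and "extent" ([left, top, right, bottom] in pixels, round what is visible of it).
The state is a dict: "time_s": time; "qpos": joint angles; "qd": joint speeds; "joint_torque": joint torques, N m; "tool_pos": TCP position; "tool_rot": TCP orientation; "wrist_force": force on the tool from outside, world axes, zero at the start; "torque": the same for the moment, N m; "finger_gap": finger opening in m; "grip_force": force on a finger pad.
Only numpy, scipy, OpenCV 4.12 (cv2) and the standard library are available. Lean on these libraries where they do the work, as an engineer would, in place of code of your own. Each camera call takes 0.05 s, during which the arm holds its last target. There are 200 camera calls.

### The job

Slide the three sample carriers about their tray, one at a time and without lifting them, to bring the one with the white vial into the reading corner, the corner with the two stop screws: first the carrier with the square block goes into the empty corner, then the one with the round puck into the place the block left. Finally slide the vial's carrier into the reading corner, hold it pressed gently against both stop screws at once for half a second, with about 8 N on each, never over 15 N, and let go. Press nothing hard against the tray, and leave the things round it alone.

Things in the scene. Friction and masses are not known exactly. Their poses are not given: they have to be found in the camera images.
- tray: Flat square aluminium tray fixed to the worktop, 166 x 166 mm. Origin: underside centre, z up. Floor top 6 mm above the origin; inner wall faces at +-73 mm in its x and y; walls 10 mm thick, tops 18 mm above the origin. Slick (friction about 0.2), no partitions; it holds 2 x 2 carriers with 18 mm of play each way. The vial's and block's carriers start in its -x +y and +x -y corners, either way round.
- reading_place (a point): Middle of the reading corner's place, at x = y = +36 mm in the tray, on the tray's floor, axes as the tray's. The two stop screws are on its two walls. The puck's carrier stands here at the start.
- empty_place (a point): Middle of the place in the opposite corner, at x = y = -36 mm in the tray, on the tray's floor. Always empty at the start.
- stop_far: Boss of the stop screw outside the tray's +x wall. Origin: on the wall's outer face (tray x = +83, y = +34, z = 11.5 mm), axes as the tray's. Its round steel tip, 8.4 mm in diameter, passes through the wall and stands out inside it, in -x, by an amount that differs each time, 2 to 11 mm, and is not measured: it must be found by feel. The tip is rigid below 100 N.
- stop_left: The same on the tray's +y wall. Origin: tray x = +34 mm, y = +83 mm, z = 11.5 mm; its tip also stands out, in -y, by an unmeasured 2 to 11 mm, set apart from the other.
- carrier_puck: Loose steel carrier plate 64 x 64 x 10 mm with corners rounded to 8 mm, lying in the tray, sides along the tray's. Origin: underside centre. Fixed on its middle is a round black puck, 31 mm in diameter and 21 mm high (top 31 mm above the origin), to grip. About 0.2 kg.
- carrier_block: The same plate, with a square dark steel block, 22 x 22 mm and 26 mm high (top 36 mm above the origin), sides along the plate's, fixed on its middle. About 0.2 kg.
- carrier_vial: The same plate, with an upright white capped vial, 24 mm in diameter and 54 mm high (top 64 mm above the origin), fixed on its middle. About 0.2 kg.
- spare_specimen: Bystander: loose round black specimen, 31 mm in diameter, 16 mm high, standing beside the tray; origin at underside centre. Leave alone.
- petri_dish: Bystander: loose clear petri dish, 55 mm in diameter, 13 mm high; origin at underside centre. Leave alone.
- brown_vial: Bystander: loose brown vial, 24 mm in diameter, 54 mm high, standing on the worktop; origin at underside centre. Leave alone.
Not all that is in view belongs to the job. What is shaped like the carrier_block but pink is not meant.

How it is judged:
On the way, in this order (a step that is already met when the one before it is completed fails the run):
1. the block's carrier is in the corner opposite the reading corner (x of carrier_block in the frame of tray below -0.029 m and y of carrier_block in the frame of tray below -0.029 m), for 0.1 s.
2. the puck's carrier has left the reading corner for the place that the block left (((x of carrier_puck in the frame of tray below -0.029 m and y of carrier_puck in the frame of tray above 0.02 m) or (y of carrier_puck in the frame of tray below -0.029 m and x of carrier_puck in the frame of tray above 0.02 m))), for 0.1 s.
3. the vial's carrier bears on both stop screws at once with more than 4 N each for 0.2 s (contact force between carrier_vial and stop_far above 4 N and contact force between carrier_vial and stop_left above 4 N), for 0.2 s.
At the end, for the whole second after the job is handed in: The vial's carrier rests in the reading corner (centre over 27 mm from the tray's centre both ways), the block's in the opposite one (over 29 mm both ways), the puck's where the block was (over 29 mm one way, over 20 mm the other); all flat on the tray floor within 2 mm, at rest (all of step 1 and x of carrier_vial in the frame of tray above 0.027 m and y of carrier_vial in the frame of tray above 0.027 m and ((x of carrier_puck in the frame of tray below -0.029 m and y of carrier_puck in the frame of tray above 0.02 m) or (y of carrier_puck in the frame of tray below -0.029 m and x of carrier_puck in the frame of tray above 0.02 m)) and z of each of carrier_vial, carrier_block, carrier_puck in the frame of tray below 0.008 m and linear speed of each of carrier_vial, carrier_block, carrier_puck below 0.01 m/s); the robot touches nothing.
It fails at once if a carrier is lifted off the tray's floor by more than 8 mm (z of any of carrier_vial, carrier_block, carrier_puck in the frame of tray above 0.014 m).
It fails at once if the vial's carrier is pressed against a stop screw with more than 16 N (contact force between carrier_vial and stop_far above 16 N or contact force between carrier_vial and stop_left above 16 N).
It fails at once if a carrier is pressed against the tray, its floor included, with more than 35 N in all (contact force between any of carrier_vial, carrier_block, carrier_puck and tray above 35 N).
It fails at once if a bystander is moved by more than 15 mm (distance of any of spare_specimen, petri_dish, brown_vial from where it was at the start of the episode above 0.015 m).
It also fails if it takes over 72 s, if anything falls off the work surface, if the arm or the gripper's body presses on something with over 40 N, if the wrist force passes 120 N, or if a joint passes its speed limit or range.

## Working session

There is one attempt and no reset: what is moved stays moved. The work goes in short steps, Python scripts to look and compute and a tool call to move; the robot and the scene stay as the last step left them, time stands still between calls to the robot, and variables do not carry over. Pictures are saved under pics/ and viewed, at most 10 in all, crops included, and the job is handed in when it is done.

Besides the shell and the picture viewer there is one more tool, called after "Emit:" as name(argument=value, ...) on one line, values as JSON. carry_out: Moves the arm, as the interface text tells. Shifts and turns lie within -1 to 1; 1 stands for 0.6 m of shift or 2 pi rad of turn. Its arguments: {"type":"object","properties":{"angular":{"type":"array"},"translation":{"type":"array"},"hand":{"type":"array"},"force":{"type":"number"}},"required":["angular","translation","hand"]}

```bash
mkdir -p pics; cat > h.py <<'E'
import numpy as np, cv2
from plant import manip
def ray(cam,u,v):
    c=manip.calibration(cam);K=np.array(c["K"]);T=np.array(c["world_from_camera"])
    d=np.linalg.inv(K)@[u,v,1]; d=T[:3,:3]@[d[0],-d[1],-d[2]]
    return T[:3,3],d
def atz(cam,u,v,z):
    o,d=ray(cam,u,v); return o+d*(z-o[2])/d[2]
E
python3 - <<'E'
from h import *
for n in("scene","top"):
    im=manip.capture(n); cv2.imwrite(f"pics/{n}0.png",im)
    c=manip.calibration(n); print(n,{k:(np.round(v,3).tolist() if not isinstance(v,str) else v) for k,v in c.items()})
    for l in("tray","carrier_puck","carrier_block","carrier_vial","stop_far","stop_left","spare_specimen","petri_dish","brown_vial"):
        print(l,[(np.round(r["confidence"],2),np.round(r["extent"]).tolist()) for r in manip.masks_of(n,l)[:3]])
print(manip.get_state())
E
```

```text
scene {'K': [[472.104, 0.0, 314.864], [0.0, 472.104, 242.905], [0.0, 0.0, 1.0]], 'world_from_camera': [[0.871, 0.235, -0.431, -0.091], [-0.491, 0.417, -0.765, -0.846], [0.0, 0.878, 0.479, 0.732], [0.0, 0.0, 0.0, 1.0]]}
tray [(np.float64(0.73), [266.0, 232.0, 340.0, 270.0])]
carrier_puck [(np.float64(0.71), [292.0, 230.0, 315.0, 250.0]), (np.float64(0.16), [311.0, 265.0, 323.0, 273.0])]
carrier_block [(np.float64(0.64), [228.0, 192.0, 250.0, 208.0]), (np.float64(0.49), [278.0, 236.0, 300.0, 252.0])]
carrier_vial [(np.float64(0.56), [308.0, 229.0, 330.0, 252.0])]
stop_far []
stop_left []
spare_specimen [(np.float64(0.65), [311.0, 265.0, 320.0, 272.0]), (np.float64(0.46), [271.0, 225.0, 342.0, 268.0])]
petri_dish [(np.float64(0.68), [354.0, 324.0, 374.0, 342.0])]
brown_vial [(np.float64(0.82), [386.0, 341.0, 396.0, 362.0])]
top {'K': [[443.465, 0.0, 320.611], [0.0, 443.465, 236.46], [0.0, 0.0, 1.0]], 'world_from_camera': [[0.01, 0.986, -0.167, 0.301], [-1.0, 0.01, -0.002, 0.216], [-0.001, 0.167, 0.986, 1.172], [0.0, 0.0, 0.0, 1.0]]}
tray [(np.float64(0.74), [250.0, 198.0, 326.0, 271.0])
[... 505 characters left out ...]
])]
{'time_s': 1.0, 'qpos': array([ 1.20040388e+00,  2.99888960e-01,  1.52103314e+00, -2.34802290e-05,
        1.32071733e+00, -6.66069030e-02]), 'qd': array([-0.00196966,  0.00017887, -0.00049962, -0.00035626, -0.00139339,
        0.00259757]), 'joint_torque': array([ 2.19519206e-03, -5.31654704e+01, -3.52933145e+01,  7.09604518e-02,
        2.11391912e-02, -7.79440120e-05]), 'tool_pos': array([0.16452507, 0.52479574, 0.4046376 ]), 'tool_rot': array([ 6.03451895e-06,  1.51306509e-01,  9.88486894e-01, -2.52983604e-05]), 'wrist_force': array([ 0.19491825,  0.22843245, -0.31577373]), 'torque': array([-0.01908781,  0.00385064, -0.00926292]), 'grip_force': 0.0, 'finger_gap': 0.09376639248806765}
```

```bash
python3 - <<'E'
import cv2
a=cv2.imread("pics/top0.png")[175:300,220:360]; b=cv2.imread("pics/scene0.png")[215:300,240:370]
cv2.imwrite("pics/topc.png",cv2.resize(a,None,fx=5,fy=5,interpolation=3)[:600,:700])
cv2.imwrite("pics/scc.png",cv2.resize(b,None,fx=6,fy=6,interpolation=3))
E
```

```text
(no output)
```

View pics/topc.png

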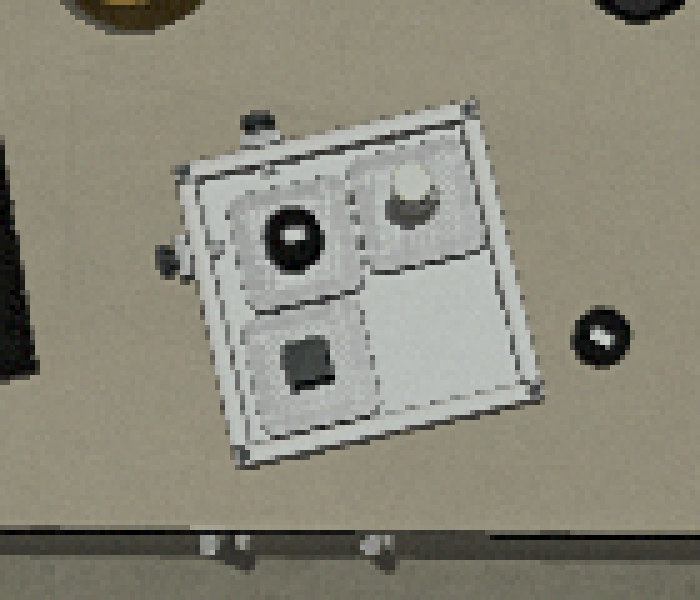

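View pics/scc.png

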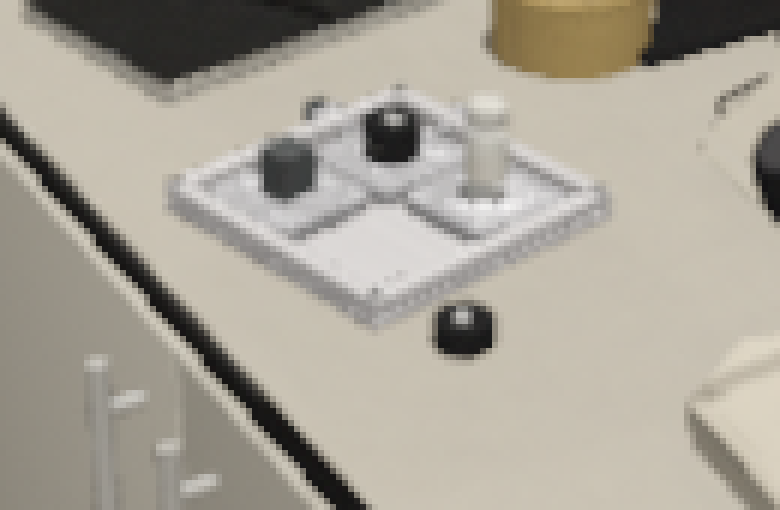

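View pics/top0.png

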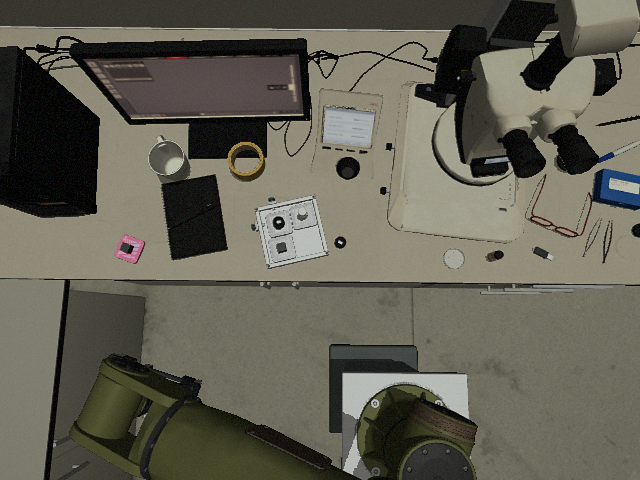

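The top view (full-frame pixels) shows the tray at about (288,231). The puck is at about (279,223) in the reading corner, upper left, with the stop screws on the top and left walls. The block is at about (281,248) lower left, the vial at about (302,212) upper right, and the lower-right corner is empty. The pink item at (130,248) is the decoy. The scene view agrees. Next I'll fit the poses.

```bash
cat > fit.py <<'E'
from h import *
from scipy.optimize import least_squares
def proj(cam,P):
    c=manip.calibration(cam);K=np.array(c["K"]);T=np.linalg.inv(np.array(c["world_from_camera"]))
    p=np.atleast_2d(P)@T[:3,:3].T+T[:3,3]; p=p*[1,-1,-1]; q=p@K.T; return q[:,:2]/q[:,2:]
def box(x,y,yaw,hx,z0,z1):
    c,s=np.cos(yaw),np.sin(yaw)
    return np.array([[x+c*a-s*b,y+s*a+c*b,z] for z in(z0,z1) for a,b in((-hx,-hx),(hx,-hx),(hx,hx),(-hx,hx))])
def cyl(x,y,r,z0,z1):
    t=np.linspace(0,2*np.pi,40); return np.array([[x+r*np.cos(a),y+r*np.sin(a),z] for z in(z0,z1) for a in t])
def hullfit(im,cam,mask,f,p0):
    # maximise IoU between hull of the model and mask, supersampled
    S=8; ys,xs=np.nonzero(mask); x0,y0=xs.min()-6,ys.min()-6; w,h=xs.max()+7-x0,ys.max()+7-y0
    M=cv2.resize(mask[y0:y0+h,x0:x0+w].astype(np.float32),(w*S,h*S),interpolation=cv2.INTER_LINEAR)>.5
    from scipy.optimize import minimize
    def cost(p):
        q=(proj(cam,f(p))+.5-[x0,y0])*S
        m=np.zeros((h*S,w*S),np.uint8); cv2.fillConvexPoly(m,cv2.convexHull(np.round(q*16).astype(np.int32)),1,shift=4); m=m>0
        return 1-(m&M).sum()/(m|M).sum()
    sx=np.eye(len(p0))*.006; r=minimize(cost,p0,method="Nelder-Mead",options=dict(initial_simplex=np.vstack([p0,p0+sx]),xatol=1e-5,fatol=1e-5))
    return r.x,r.fun
E
python3 - <<'E'
from fit import *
for cam,roi in(("top",(245,190,335,275)),("scene",(262,222,345,273))):
    im=cv2.imread(f"pics/{cam}0.png"); 
    g=[atz("top",220+u/5,175+v/5,.018) for u,v in((183,170),(470,105),(537,392),(241,458))]
    c=np.mean(g,0); e=g[0]-g[1]; p0=[c[0],c[1],np.arctan2(-e[0],e[1])]
    if cam=="top":print("corners",np.round(g,4),p0,[round(np.linalg.norm(g[i]-g[i-1]),4) for i in range(4)])
    b=im.astype(int); sat=(b[...,2]-b[...,0]); print("sat bg",np.median(sat[200:260,245:250]))
    x0,y0,x1,y1=roi; m=np.zeros(sat.shape,np.uint8); m[y0:y1,x0:x1]=(sat<9)[y0:y1,x0:x1]
    n,l,st,_=cv2.connectedComponentsWithStats(cv2.morphologyEx(m,cv2.MORPH_OPEN,np.ones((5,5))))
    k=1+st[1:,4].argmax(); m=(l==k).astype(np.uint8); cs,_=cv2.findContours(m,0,1); mm=np.zeros_like(m); cv2.fillPoly(mm,[cv2.convexHull(np.vstack(cs))],1)
    print(cam,"tray",st[k],hullfit(im,cam,mm>0,lambda p:box(p[0],p[1],p[2],.083,0,.018),np.array(p0)))
    # dark objects
    gray=im.max(2); n,l,st,ce=cv2.connectedComponentsWithStats(((gray<110)*np.uint8(1))[y0:y1,x0:x1])
    for i in range(1,n):
        if st[i,4]>20: print(st[i]+[x0,y0,0,0,0],ce[i]+[x0,y0])
    for nme,f in(("carrier_puck",lambda p:cyl(p[0],p[1],.0155,.016,.037)),("carrier_block",lambda p:box(p[0],p[1],p0[2],.011,.016,.042)),("carrier_vial",lambda p:cyl(p[0],p[1],.012,.016,.070))):
        for r in manip.masks_of(cam,nme)[:3]: print(nme,r["confidence"],r["extent"],r["pixels"].sum())
E
```

```text
corners [[0.5684 0.3906 0.018 ]
 [0.6056 0.2379 0.018 ]
 [0.4509 0.2009 0.018 ]
 [0.4147 0.3551 0.018 ]] [np.float64(0.5099443536562085), np.float64(0.2961422765832148), np.float64(0.23892552627457703)] [np.float64(0.1577), np.float64(0.1571), np.float64(0.1591), np.float64(0.1584)]
sat bg 23.0
top tray [ 256  196   72   72 3806] (array([0.51098644, 0.29782929, 0.23578749]), np.float64(0.0564054653742847))
[268 197   7   5  28] [270.96428571 198.92857143]
[274 199  39   9  54] [293.31481481 203.11111111]
[297 214  11   7  53] [301.37735849 216.83018868]
[272 216  13  14 123] [278.08943089 222.70731707]
[251 224   9   8  38] [254.10526316 227.47368421]
[271 231  22   7  25] [281.76 234.84]
[276 242  11  12  97] [281.        247.3814433]
[266 251  63  18  91] [296.47252747 261.10989011]
carrier_puck 0.83 [266.6, 212.7, 293.4, 238.8] 552
carrier_puck 0.63 [250.7, 193.7, 328.9, 267.8] 2450
carrier_block 0.61 [266.1, 235.3, 295.9, 265.7] 589
carrier_block 0.61 [112.5, 233.3, 145.7, 263.3] 608
carrier_vial 0.72 [291.3, 201.6, 314.8, 230.5] 566
sat bg 21.0
scene tray [ 269  231   71   38 1560] (array([0.51528402, 0.30008921, 0.23470673]), np.float64(0.056595874580262495))
[262 222  25   7 106] [271.04716981 224.05660377]
[300 233  10   9  70] [304.98571429 237.3       ]
[283 238  10  10  70] [287.48571429 242.81428571]
[262 257  14  16  62] [267.90322581 265.61290323]
[312 266  10   7  55] [316.94545455 269.4       ]
carrier_puck 0.71 [291.7, 230.1, 314.8, 250.1] 218
carrier_puck 0.16 [311.0, 265.4, 322.6, 273.4] 86
carrier_block 0.64 [228.4, 192.4, 249.9, 208.3] 165
carrier_block 0.49 [277.9, 236.3, 299.5, 252.2] 256
carrier_vial 0.56 [307.9, 228.8, 329.7, 252.4] 292
```

```bash
python3 - <<'E'
from fit import *
def tri(a,b):
    A=[];r=[]
    (o1,d1),(o2,d2)=ray("top",*a),ray("scene",*b)
    s=np.linalg.lstsq(np.c_[d1,-d2],o2-o1,rcond=None)[0]; p,q=o1+s[0]*d1,o2+s[1]*d2; return (p+q)/2,np.linalg.norm(p-q)
T=np.array([.512,.298]);c,s=np.cos(.235),np.sin(.235)
loc=lambda p:np.round(np.array([[c,s],[-s,c]])@(p[:2]-T),4)
for n,a,b,zm in(("puck",(278.6,223.2),(305.0,237.6),.027),("block",(281.3,247.6),(287.7,243),.030),("vialtop",(302.4,211.6),(321.2,232.4),.070)):
    p,e=tri(a,b); print(n,np.round(p,4),round(e,4),"top@z",atz("top",*a,zm).round(4),"scene@z",atz("scene",*b,zm).round(4),"local",loc(p),loc(atz("top",*a,zm)))
E
```

```text
puck [0.5316 0.3291 0.0252] 0.0056 top@z [0.5286 0.33   0.027 ] scene@z [0.533  0.3258 0.027 ] local [0.0263 0.0257] [0.0236 0.0273]
block [0.4661 0.3204 0.0275] 0.0049 top@z [0.4634 0.3211 0.03  ] scene@z [0.4665 0.3156 0.03  ] local [-0.0394  0.0324] [-0.0419  0.0337]
vialtop [0.554  0.265  0.0671] 0.0055 top@z [0.5507 0.266  0.07  ] scene@z [0.554  0.2598 0.07  ] local [ 0.0331 -0.0418] [ 0.0302 -0.0402]
```

Emit:
carry_out(angular=[[0,0,-0.02864],[0,0,-0.02864],[0,0,-0.02864],[0,0,0],[0,0,0]], translation=[[0,0,0],[0,0,0],[0,0,0],[-0.0452,-0.0502,0.0185],[-0.0452,-0.0502,0.0185]], hand=[0.45,0.45,0.45,0.45,0.45], force=25)

```text
time_s: 1.92
tool_pos: [0.2319, 0.4784, 0.3822]
tool_rot: [0.0, -0.118, 0.993, 0.0]
wrist_force: [-0.2, 0.0, -0.3]
finger_gap: 0.0524
grip_force: 0.0
```

Emit:
carry_out(angular=[[0,0,0],[0,0,0],[0,0,0],[0,0,0],[0,0,0]], translation=[[-0.0452,-0.0502,0.0185],[-0.0452,-0.0502,0.0185],[-0.0452,-0.0502,0.0185],[-0.0452,-0.0502,0.0185],[-0.0452,-0.0502,0.0185]], hand=[0.45,0.45,0.45,0.45,0.45])

```text
time_s: 2.55
tool_pos: [0.3994, 0.3633, 0.3267]
tool_rot: [0.0, -0.118, 0.993, 0.0]
wrist_force: [-0.2, -0.7, -0.0]
finger_gap: 0.0516
grip_force: 0.0
```

Emit:
carry_out(angular=[[0,0,0],[0,0,0],[0,0,0],[0,0,0]], translation=[[-0.0452,-0.0502,0.0185],[-0.0452,-0.0502,0.0185],[0,0,0],[0,0,0]], hand=[0.45,0.45,0.45,0.45])

```text
time_s: 3.05
tool_pos: [0.4649, 0.3186, 0.3049]
tool_rot: [-0.0, -0.118, 0.993, 0.0]
wrist_force: [-0.0, 0.7, 0.7]
finger_gap: 0.0519
grip_force: 0.0
```

Emit:
carry_out(angular=[[0,0,0],[0,0,0],[0,0,0]], translation=[[0,0,0.045],[0,0,0.045],[0,0,0]], hand=[0.45,0.45,0.45])

```text
time_s: 3.42
tool_pos: [0.4642, 0.3189, 0.2497]
tool_rot: [-0.001, -0.118, 0.993, -0.001]
wrist_force: [0.2, 0.1, 0.9]
finger_gap: 0.0516
grip_force: 0.0
```

```bash
python3 - <<'E'
from h import *
a=manip.capture("scene")[195:265,250:345]; b=manip.capture("top")[190:275,240:335]
a=cv2.resize(a,(665,490),interpolation=3)
cv2.imwrite("pics/s1.png",a); cv2.imwrite("pics/t1.png",cv2.resize(b,None,fx=6,fy=6,interpolation=3))
E
```

```text
(no output)
```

View pics/s1.png

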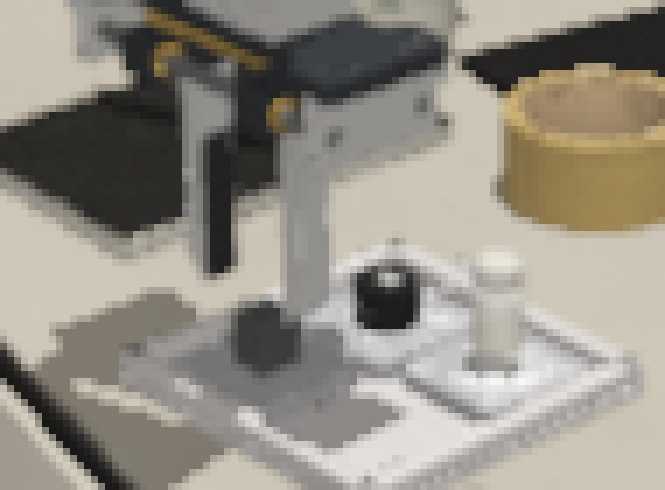

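Both finger tips, at crop (215,272) and (305,312), straddle the block at (265,335). I'll go down and close.

Emit:
carry_out(angular=[[0,0,0],[0,0,0],[0,0,0],[0,0,0],[0,0,0]], translation=[[0,0,0.033],[0,0,0],[0,0,0],[0,0,0],[0,0,0]], hand=[0.45,0.45,0.7,0.85,0.85], force=15)

```text
time_s: 4.15
tool_pos: [0.4653, 0.3184, 0.2315]
tool_rot: [0.0, -0.118, 0.993, 0.0]
wrist_force: [-0.9, -0.3, 0.5]
finger_gap: 0.0251
grip_force: 0.0
```

Emit:
carry_out(angular=[[0,0,0],[0,0,0]], translation=[[0,0,0],[0,0,0]], hand=[0.85,0.85])

```text
time_s: 4.4
tool_pos: [0.4653, 0.3184, 0.2313]
tool_rot: [0.0, -0.118, 0.993, 0.0]
wrist_force: [-1.1, -1.2, 5.7]
finger_gap: 0.0218
grip_force: 15.0
```

Emit:
carry_out(angular=[[0,0,0],[0,0,0],[0,0,0],[0,0,0],[0,0,0]], translation=[[0,-0.01,0],[0,-0.02,0],[0,-0.02,0],[0,0,0],[0,0,0]], hand=[0.85,0.85,0.85,0.85,0.85])

```text
time_s: 5.03
tool_pos: [0.4727, 0.2884, 0.2314]
tool_rot: [0.0, -0.118, 0.993, -0.0]
wrist_force: [-0.4, -2.7, 6.4]
finger_gap: 0.0217
grip_force: 15.0
```

Emit:
carry_out(angular=[[0,0,0],[0,0,0],[0,0,0],[0,0,0],[0,0,0]], translation=[[0,-0.02,0],[0,-0.02,0],[0,-0.015,0],[0,0,0],[0,0,0]], hand=[0.85,0.85,0.85,0.85,0.85])

```text
time_s: 5.65
tool_pos: [0.4803, 0.2563, 0.2313]
tool_rot: [0.0, -0.118, 0.993, -0.0]
wrist_force: [1.1, -2.9, 6.0]
finger_gap: 0.0218
grip_force: 15.0
```

```bash
python3 - <<'E'
from h import *
a=manip.capture("scene")[195:275,255:350]
cv2.imwrite("pics/s2.png",cv2.resize(a,(665,560),interpolation=3))
E
```

```text
(no output)
```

View pics/s2.png

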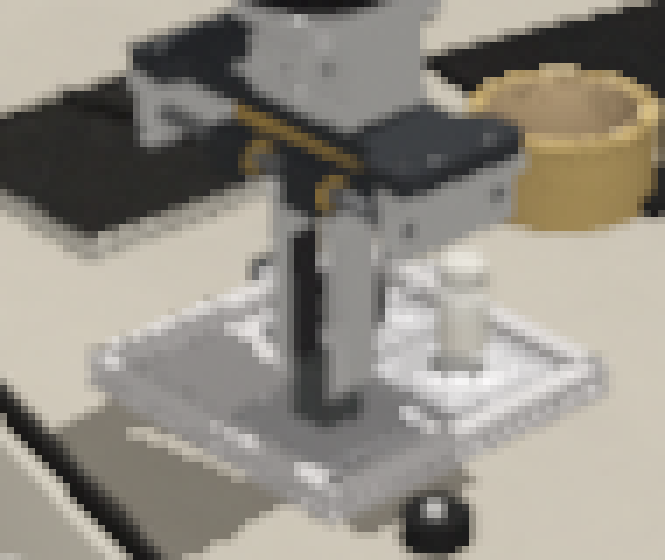

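The block stands in the gripper near the front corner, at crop (325,405), with its carrier flat. I'll feel for the wall in small steps.

Emit:
carry_out(angular=[[0,0,0],[0,0,0]], translation=[[0,-0.004,0],[0,0,0]], hand=[0.85,0.85])

```text
time_s: 5.95
tool_pos: [0.4808, 0.2543, 0.2314]
tool_rot: [0.0, -0.118, 0.993, 0.0]
wrist_force: [-0.1, 0.7, 5.4]
finger_gap: 0.0217
grip_force: 15.0
```

Emit:
carry_out(angular=[[0,0,0],[0,0,0]], translation=[[0,-0.003,0],[0,0,0]], hand=[0.85,0.85])

```text
time_s: 6.2
tool_pos: [0.4812, 0.2526, 0.2313]
tool_rot: [0.0, -0.118, 0.993, 0.0]
wrist_force: [-0.1, 0.7, 6.4]
finger_gap: 0.0219
grip_force: 15.0
```

Emit:
carry_out(angular=[[0,0,0],[0,0,0]], translation=[[0,-0.0017,0],[0,0,0]], hand=[0.85,0.85])

```text
time_s: 6.45
tool_pos: [0.4814, 0.2517, 0.2313]
tool_rot: [0.0, -0.118, 0.993, 0.0]
wrist_force: [0.5, 1.7, 5.7]
finger_gap: 0.0221
grip_force: 15.0
```

Emit:
carry_out(angular=[[0,0,0],[0,0,0]], translation=[[0,-0.0017,0],[0,0,0]], hand=[0.85,0.85])

```text
time_s: 6.7
tool_pos: [0.4816, 0.2507, 0.2314]
tool_rot: [0.0, -0.118, 0.993, 0.0]
wrist_force: [-0.5, 2.6, 6.0]
finger_gap: 0.022
grip_force: 15.0
```

Emit:
carry_out(angular=[[0,0,0],[0,0,0]], translation=[[0,-0.0015,0],[0,0,0]], hand=[0.85,0.85])

```text
time_s: 6.95
tool_pos: [0.4818, 0.2499, 0.2313]
tool_rot: [0.0, -0.118, 0.993, 0.0]
wrist_force: [-1.4, 2.0, 5.4]
finger_gap: 0.0216
grip_force: 15.0
```

Emit:
carry_out(angular=[[0,0,0],[0,0,0],[0,0,0],[0,0,0],[0,0,0]], translation=[[0,0,0],[0,0,0],[0,0,0],[0,0,-0.05],[0,0,-0.05]], hand=[0.45,0.45,0.45,0.45,0.45])

```text
time_s: 7.58
tool_pos: [0.4816, 0.25, 0.2914]
tool_rot: [-0.0, -0.118, 0.993, -0.0]
wrist_force: [1.2, 0.0, -0.2]
finger_gap: 0.0515
grip_force: 0.0
```

Emit:
carry_out(angular=[[0,0,0],[0,0,0],[0,0,0],[0,0,0],[0,0,0]], translation=[[-0.04,0.04,0],[-0.04,0.04,0],[-0.03,0.027,0],[0,0,0],[0,0,0]], hand=[0.45,0.45,0.45,0.45,0.45])

```text
time_s: 8.2
tool_pos: [0.5305, 0.3275, 0.2906]
tool_rot: [-0.0, -0.118, 0.993, -0.0]
wrist_force: [-0.2, -0.3, -0.5]
finger_gap: 0.0518
grip_force: 0.0
```

Emit:
carry_out(angular=[[0,0,0],[0,0,0],[0,0,0],[0,0,0],[0,0,0]], translation=[[0,0,0.03],[0,0,0.03],[0,0,0.02],[0,0,0],[0,0,0]], hand=[0.45,0.45,0.45,0.45,0.45])

```text
time_s: 8.82
tool_pos: [0.5309, 0.328, 0.2433]
tool_rot: [0.0, -0.118, 0.993, 0.0]
wrist_force: [-0.4, -0.4, 0.1]
finger_gap: 0.0513
grip_force: 0.0
```

```bash
python3 - <<'E'
from h import *
a=manip.capture("scene")[195:275,255:350]
cv2.imwrite("pics/s3.png",cv2.resize(a,(665,560),interpolation=3))
E
```

```text
(no output)
```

View pics/s3.png

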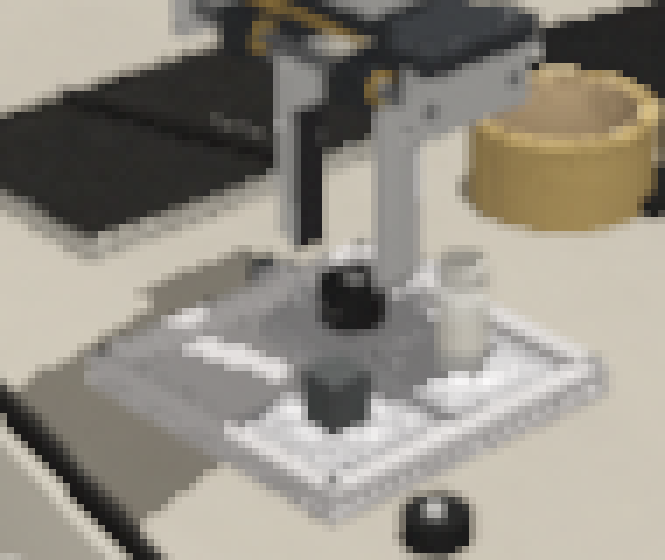

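The block is now in the front corner at (337,395). The open fingers straddle the puck at (350,298), clear of the vial. I'll go down and grip.

Emit:
carry_out(angular=[[0,0,0],[0,0,0],[0,0,0],[0,0,0],[0,0,0]], translation=[[0,0,0.028],[0,0,0],[0,0,0],[0,0,0],[0,0,0]], hand=[0.45,0.45,0.75,0.75,0.75], force=15)

```text
time_s: 9.5
tool_pos: [0.5309, 0.328, 0.2265]
tool_rot: [0.0, -0.118, 0.993, 0.0]
wrist_force: [-0.0, 0.2, -0.3]
finger_gap: 0.0302
grip_force: 15.0
```

Emit:
carry_out(angular=[[0,0,0],[0,0,0]], translation=[[0,0,0],[0,0,0]], hand=[0.75,0.75])

```text
time_s: 9.75
tool_pos: [0.5309, 0.328, 0.2264]
tool_rot: [0.0, -0.118, 0.993, 0.0]
wrist_force: [-0.1, -0.3, 2.8]
finger_gap: 0.0301
grip_force: 15.0
```

Emit:
carry_out(angular=[[0,0,0],[0,0,0]], translation=[[0,0.003,0],[0,0,0]], hand=[0.75,0.75])

```text
time_s: 10.0
tool_pos: [0.5305, 0.3298, 0.2264]
tool_rot: [0.0, -0.118, 0.993, 0.0]
wrist_force: [0.7, -2.1, 5.0]
finger_gap: 0.0301
grip_force: 15.0
```

Emit:
carry_out(angular=[[0,0,0],[0,0,0]], translation=[[0,0.002,0],[0,0,0]], hand=[0.75,0.75])

```text
time_s: 10.25
tool_pos: [0.5302, 0.331, 0.2264]
tool_rot: [0.0, -0.118, 0.993, 0.0]
wrist_force: [0.1, -1.7, 5.4]
finger_gap: 0.03
grip_force: 15.0
```

Emit:
carry_out(angular=[[0,0,0],[0,0,0],[0,0,0]], translation=[[0.006,0,0],[0.006,0,0],[0,0,0]], hand=[0.75,0.75,0.75])

```text
time_s: 10.62
tool_pos: [0.5228, 0.3293, 0.2264]
tool_rot: [0.0, -0.118, 0.993, 0.0]
wrist_force: [0.3, 0.7, 5.3]
finger_gap: 0.0299
grip_force: 15.0
```

Emit:
carry_out(angular=[[0,0,0],[0,0,0],[0,0,0],[0,0,0]], translation=[[0.012,0,0],[0.015,0,0],[0.015,0,0],[0,0,0]], hand=[0.75,0.75,0.75,0.75])

```text
time_s: 11.12
tool_pos: [0.4977, 0.3233, 0.2264]
tool_rot: [-0.001, -0.118, 0.993, -0.0]
wrist_force: [-4.1, -1.9, 9.8]
finger_gap: 0.0298
grip_force: 15.0
```

Emit:
carry_out(angular=[[0,0,0],[0,0,0]], translation=[[0,0,0],[0,0,0]], hand=[0.75,0.75])

```text
time_s: 11.38
tool_pos: [0.4979, 0.3233, 0.2264]
tool_rot: [-0.001, -0.118, 0.993, -0.0]
wrist_force: [-4.2, -1.6, 8.8]
finger_gap: 0.03
grip_force: 15.0
```

Emit:
carry_out(angular=[[0,0,0],[0,0,0],[0,0,0],[0,0,0]], translation=[[0.01,0.002,0],[0.01,0.002,0],[0,0,0],[0,0,0]], hand=[0.75,0.75,0.75,0.75])

```text
time_s: 11.88
tool_pos: [0.4858, 0.3229, 0.2263]
tool_rot: [-0.0, -0.118, 0.993, 0.0]
wrist_force: [-2.9, -0.3, 8.4]
finger_gap: 0.03
grip_force: 15.0
```

```bash
python3 - <<'E'
from h import *
a=manip.capture("scene")[205:275,262:345]
b=manip.capture("top")[190:275,245:335]
c=np.hstack([cv2.resize(a,(400,337),interpolation=2),cv2.resize(b,(357,337),interpolation=2)])
cv2.imwrite("pics/s4.png",c); print(manip.get_state()["torque"],manip.get_state()["wrist_force"])
E
```

```text
[0.02133621 0.44062837 0.02192874] [-2.0581896   0.18040037  8.08483364]
```

View pics/s4.png

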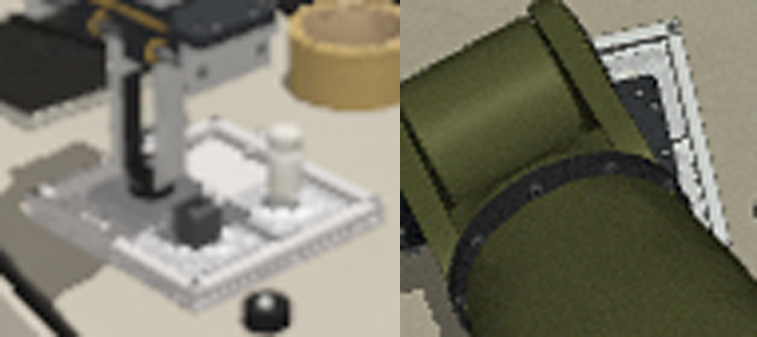

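The block and puck carriers lie flat side by side, with the puck's carrier part-way in; the top view is blocked by the arm. I'll go on.

Emit:
carry_out(angular=[[0,0,0],[0,0,0],[0,0,0],[0,0,0]], translation=[[0.01,0.001,0],[0.01,0.001,0],[0.005,0.001,0],[0,0,0]], hand=[0.75,0.75,0.75,0.75])

```text
time_s: 12.48
tool_pos: [0.4709, 0.3211, 0.2264]
tool_rot: [-0.0, -0.118, 0.993, 0.0]
wrist_force: [-0.3, 0.0, 7.9]
finger_gap: 0.0301
grip_force: 15.0
```

Emit:
carry_out(angular=[[0,0,0],[0,0,0]], translation=[[0.003,0,0],[0,0,0]], hand=[0.75,0.75])

```text
time_s: 12.72
tool_pos: [0.4693, 0.3207, 0.2264]
tool_rot: [0.0, -0.118, 0.993, 0.0]
wrist_force: [1.0, 1.5, 6.6]
finger_gap: 0.0299
grip_force: 15.0
```

Emit:
carry_out(angular=[[0,0,0],[0,0,0]], translation=[[0.002,0,0],[0,0,0]], hand=[0.75,0.75])

```text
time_s: 12.98
tool_pos: [0.4682, 0.3204, 0.2264]
tool_rot: [0.0, -0.118, 0.993, 0.0]
wrist_force: [1.6, 0.3, 4.8]
finger_gap: 0.0296
grip_force: 15.0
```

Emit:
carry_out(angular=[[0,0,0],[0,0,0]], translation=[[0.002,0,0],[0,0,0]], hand=[0.75,0.75])

```text
time_s: 13.22
tool_pos: [0.467, 0.3201, 0.2264]
tool_rot: [0.0, -0.118, 0.993, 0.0]
wrist_force: [0.9, 0.7, 5.7]
finger_gap: 0.03
grip_force: 15.0
```

Emit:
carry_out(angular=[[0,0,0],[0,0,0],[0,0,0],[0,0,0],[0,0,0]], translation=[[0,0,0],[0,0,0],[0,0,0],[0,0,-0.06],[0,0,-0.06]], hand=[0.45,0.45,0.45,0.45,0.45])

```text
time_s: 13.85
tool_pos: [0.4671, 0.3201, 0.2986]
tool_rot: [-0.001, -0.118, 0.993, -0.0]
wrist_force: [1.2, 0.5, 0.5]
finger_gap: 0.0516
grip_force: 0.0
```

Emit:
carry_out(angular=[[0,0,0],[0,0,0],[0,0,0],[0,0,0],[0,0,0]], translation=[[-0.04,-0.0415,0],[-0.04,-0.0415,0],[-0.0383,-0.0415,0],[0,0,0],[0,0,0]], hand=[0.45,0.45,0.45,0.45,0.45])

```text
time_s: 14.48
tool_pos: [0.5533, 0.2643, 0.2978]
tool_rot: [-0.0, -0.118, 0.993, -0.0]
wrist_force: [1.0, -0.4, 0.1]
finger_gap: 0.0515
grip_force: 0.0
```

```bash
python3 - <<'E'
from fit import *
im=manip.capture("scene"); 
cv2.imwrite("pics/s5.png",cv2.resize(im[205:275,255:350],(760,560),interpolation=3))
x0,y0,x1,y1=262,222,345,275
n,l,st,ce=cv2.connectedComponentsWithStats(((im.max(2)<110)*np.uint8(1))[y0:y1,x0:x1])
c,s=np.cos(.236),np.sin(.236)
for i in range(1,n):
    if st[i,4]>20:
        u=ce[i]+[x0,y0]; p=atz("scene",*u,.03)[:2]+[-.002,.0025]; d=p-[.512,.298]; print(st[i,:4]+[x0,y0,0,0],u.round(1),p.round(4),"loc",np.round([c*d[0]+s*d[1],-s*d[0]+c*d[1]],4))
E
```

```text
[262 222  25   7] [271.  224.1] [0.4751 0.4641] loc [0.003  0.1702]
[283 239  11  10] [287.9 243.7] [0.4631 0.314 ] loc [-0.0438  0.027 ]
[297 246  12  12] [302.7 251.3] [0.4805 0.2492] loc [-0.0421 -0.0401]
[262 257  17  18] [269.1 266.4] [0.3563 0.2197] loc [-0.1697 -0.0397]
[312 266  10   9] [316.9 270.1] [0.4652 0.1357] loc [-0.0835 -0.1468]
```

View pics/s5.png

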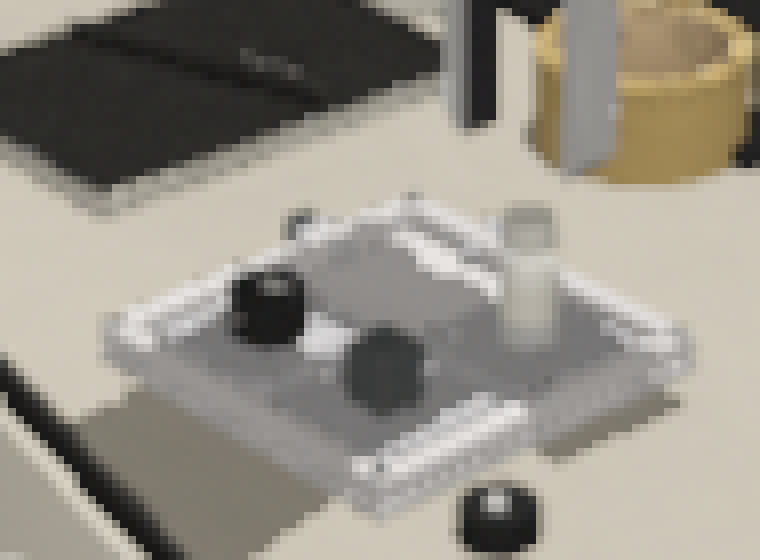

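The puck (crop 268,308) and block (385,370) stand in the two near places. The fingers are above the vial at (527,275), centred. I'll go down and grip.

Emit:
carry_out(angular=[[0,0,0],[0,0,0],[0,0,0],[0,0,0],[0,0,0]], translation=[[0,0,0.04],[0,0,0.04],[0,0,0.041],[0,0,0],[0,0,0]], hand=[0.45,0.45,0.45,0.45,0.45])

```text
time_s: 15.15
tool_pos: [0.5537, 0.2646, 0.2267]
tool_rot: [0.001, -0.118, 0.993, 0.0]
wrist_force: [0.5, 0.0, -1.0]
finger_gap: 0.0519
grip_force: 0.0
```

Emit:
carry_out(angular=[[0,0,0],[0,0,0],[0,0,0],[0,0,0],[0,0,0]], translation=[[0,0,0],[0,0,0],[0,0,0],[0,0,0],[0,0,0]], hand=[0.6,0.83,0.83,0.83,0.83], force=20)

```text
time_s: 15.78
tool_pos: [0.5538, 0.2641, 0.2259]
tool_rot: [0.0, -0.118, 0.993, 0.0]
wrist_force: [-2.2, -0.4, 4.3]
finger_gap: 0.0229
grip_force: 20.0
```

Emit:
carry_out(angular=[[0,0,0],[0,0,0],[0,0,0]], translation=[[0.004,0.002,0],[0.004,0.002,0],[0,0,0]], hand=[0.83,0.83,0.83])

```text
time_s: 16.15
tool_pos: [0.5484, 0.2654, 0.2258]
tool_rot: [0.0, -0.118, 0.993, 0.0]
wrist_force: [-0.1, -0.1, 6.1]
finger_gap: 0.0234
grip_force: 20.0
```

Emit:
carry_out(angular=[[0,0,0],[0,0,0],[0,0,0],[0,0,0],[0,0,0]], translation=[[0,0.015,0],[0,0.02,0],[0,0.015,0],[0,0,0],[0,0,0]], hand=[0.83,0.83,0.83,0.83,0.83])

```text
time_s: 16.77
tool_pos: [0.5413, 0.295, 0.2259]
tool_rot: [0.0, -0.118, 0.993, 0.0]
wrist_force: [-1.3, 4.0, 5.6]
finger_gap: 0.0234
grip_force: 20.0
```

Emit:
carry_out(angular=[[0,0,0],[0,0,0],[0,0,0],[0,0,0]], translation=[[0,0.01,0],[0,0.01,0],[0,0.01,0],[0,0,0]], hand=[0.83,0.83,0.83,0.83])

```text
time_s: 17.27
tool_pos: [0.5372, 0.3124, 0.2258]
tool_rot: [0.0, -0.118, 0.993, 0.0]
wrist_force: [-0.3, 2.3, 5.9]
finger_gap: 0.0233
grip_force: 20.0
```

Emit:
carry_out(angular=[[0,0,0],[0,0,0],[0,0,0],[0,0,0]], translation=[[0,0.01,0],[0,0.01,0],[0,0.005,0],[0,0,0]], hand=[0.83,0.83,0.83,0.83])

```text
time_s: 17.77
tool_pos: [0.5337, 0.3267, 0.2258]
tool_rot: [0.0, -0.118, 0.993, 0.0]
wrist_force: [-0.5, 0.5, 4.8]
finger_gap: 0.0235
grip_force: 20.0
```

Emit:
carry_out(angular=[[0,0,0],[0,0,0],[0,0,0]], translation=[[0,0.004,0],[0,0.004,0],[0,0,0]], hand=[0.83,0.83,0.83])

```text
time_s: 18.15
tool_pos: [0.5327, 0.3312, 0.2259]
tool_rot: [0.0, -0.118, 0.993, -0.0]
wrist_force: [0.3, -1.3, 6.5]
finger_gap: 0.023
grip_force: 20.0
```

Emit:
carry_out(angular=[[0,0,0],[0,0,0],[0,0,0]], translation=[[0,0.001,0],[0,0,0],[0,0,0]], hand=[0.83,0.83,0.83])

```text
time_s: 18.52
tool_pos: [0.5326, 0.3317, 0.2258]
tool_rot: [0.0, -0.118, 0.993, -0.0]
wrist_force: [0.1, -2.5, 6.6]
finger_gap: 0.0233
grip_force: 20.0
```

Emit:
carry_out(angular=[[0,0,0],[0,0,0],[0,0,0]], translation=[[0,0.001,0],[0,0,0],[0,0,0]], hand=[0.83,0.83,0.83])

```text
time_s: 18.9
tool_pos: [0.5325, 0.3322, 0.2258]
tool_rot: [0.0, -0.118, 0.993, -0.0]
wrist_force: [1.5, -2.2, 6.1]
finger_gap: 0.0233
grip_force: 20.0
```

Emit:
carry_out(angular=[[0,0,0],[0,0,0],[0,0,0]], translation=[[0,0.001,0],[0,0,0],[0,0,0]], hand=[0.83,0.83,0.83])

```text
time_s: 19.27
tool_pos: [0.5323, 0.3328, 0.2259]
tool_rot: [0.0, -0.118, 0.993, -0.0]
wrist_force: [0.8, -2.9, 6.2]
finger_gap: 0.0231
grip_force: 20.0
```

Emit:
carry_out(angular=[[0,0,0],[0,0,0],[0,0,0]], translation=[[0,0.001,0],[0,0,0],[0,0,0]], hand=[0.83,0.83,0.83])

```text
time_s: 19.65
tool_pos: [0.5322, 0.3334, 0.2258]
tool_rot: [0.0, -0.118, 0.993, -0.0]
wrist_force: [-0.0, -2.2, 6.8]
finger_gap: 0.0232
grip_force: 20.0
```

Emit:
carry_out(angular=[[0,0,0],[0,0,0],[0,0,0]], translation=[[0,0.001,0],[0,0,0],[0,0,0]], hand=[0.83,0.83,0.83])

```text
time_s: 20.02
tool_pos: [0.532, 0.334, 0.2258]
tool_rot: [0.0, -0.118, 0.993, -0.0]
wrist_force: [0.8, -2.8, 6.1]
finger_gap: 0.0233
grip_force: 20.0
```

Emit:
carry_out(angular=[[0,0,0],[0,0,0],[0,0,0]], translation=[[0,0.0007,0],[0,0,0],[0,0,0]], hand=[0.83,0.83,0.83])

```text
time_s: 20.4
tool_pos: [0.5319, 0.3344, 0.2258]
tool_rot: [0.0, -0.118, 0.993, -0.0]
wrist_force: [1.4, -3.4, 6.6]
finger_gap: 0.0229
grip_force: 20.0
```

Emit:
carry_out(angular=[[0,0,0],[0,0,0],[0,0,0]], translation=[[0,0.0008,0],[0,0,0],[0,0,0]], hand=[0.83,0.83,0.83])

```text
time_s: 20.78
tool_pos: [0.5318, 0.3348, 0.2258]
tool_rot: [0.0, -0.118, 0.993, -0.0]
wrist_force: [1.4, -2.6, 6.4]
finger_gap: 0.0233
grip_force: 20.0
```

```bash
python3 -c "
from h import *
s=manip.get_state();print(s['wrist_force'],s['torque'],s['tool_pos'])"
```

```text
[ 1.37966127 -2.64649541  6.3539102 ] [-0.41904601 -0.12997769  0.01188237] [0.53183993 0.3348256  0.22580603]
```

Emit:
carry_out(angular=[[0,0,0],[0,0,0],[0,0,0]], translation=[[0,0.0008,0],[0,0,0],[0,0,0]], hand=[0.83,0.83,0.83])

```text
time_s: 21.15
tool_pos: [0.5317, 0.3353, 0.2258]
tool_rot: [0.0, -0.118, 0.993, -0.0]
wrist_force: [0.4, -2.7, 6.5]
finger_gap: 0.0232
grip_force: 20.0
```

Emit:
carry_out(angular=[[0,0,0],[0,0,0],[0,0,0]], translation=[[0,0.0008,0],[0,0,0],[0,0,0]], hand=[0.83,0.83,0.83])

```text
time_s: 21.52
tool_pos: [0.5316, 0.3357, 0.2258]
tool_rot: [0.0, -0.118, 0.993, -0.0]
wrist_force: [0.7, -3.3, 7.2]
finger_gap: 0.0231
grip_force: 20.0
```

Emit:
carry_out(angular=[[0,0,0],[0,0,0],[0,0,0]], translation=[[0,0.0008,0],[0,0,0],[0,0,0]], hand=[0.83,0.83,0.83])

```text
time_s: 21.9
tool_pos: [0.5316, 0.3359, 0.2259]
tool_rot: [0.0, -0.118, 0.993, -0.001]
wrist_force: [0.7, -6.1, 7.6]
finger_gap: 0.0233
grip_force: 20.0
```

Emit:
carry_out(angular=[[0,0,0],[0,0,0],[0,0,0]], translation=[[0,0.0007,0],[0,0,0],[0,0,0]], hand=[0.83,0.83,0.83])

```text
time_s: 22.28
tool_pos: [0.5316, 0.336, 0.2259]
tool_rot: [-0.0, -0.118, 0.993, -0.001]
wrist_force: [1.3, -8.9, 7.8]
finger_gap: 0.0233
grip_force: 20.0
```

Contact with stop_left; stiffness is about 7 N/mm. I'll ease off a little and feel for stop_far in +x (tool -x).

Emit:
carry_out(angular=[[0,0,0],[0,0,0],[0,0,0]], translation=[[0,-0.0012,0],[-0.001,0,0],[0,0,0]], hand=[0.83,0.83,0.83])

```text
time_s: 22.65
tool_pos: [0.532, 0.3359, 0.2258]
tool_rot: [-0.0, -0.118, 0.993, -0.001]
wrist_force: [-2.8, -6.3, 9.7]
finger_gap: 0.0235
grip_force: 20.0
```

Emit:
carry_out(angular=[[0,0,0],[0,0,0],[0,0,0]], translation=[[-0.0012,0,0],[0,0,0],[0,0,0]], hand=[0.83,0.83,0.83])

```text
time_s: 23.02
tool_pos: [0.5326, 0.336, 0.2258]
tool_rot: [-0.001, -0.118, 0.993, -0.001]
wrist_force: [-3.2, -5.8, 9.6]
finger_gap: 0.0229
grip_force: 20.0
```

Emit:
carry_out(angular=[[0,0,0],[0,0,0],[0,0,0]], translation=[[-0.0008,0,0],[0,0,0],[0,0,0]], hand=[0.83,0.83,0.83])

```text
time_s: 23.4
tool_pos: [0.5331, 0.3361, 0.2258]
tool_rot: [-0.001, -0.118, 0.993, -0.001]
wrist_force: [-4.3, -6.0, 10.2]
finger_gap: 0.023
grip_force: 20.0
```

Emit:
carry_out(angular=[[0,0,0],[0,0,0],[0,0,0]], translation=[[-0.0008,0,0],[0,0,0],[0,0,0]], hand=[0.83,0.83,0.83])

```text
time_s: 23.78
tool_pos: [0.5335, 0.3363, 0.2259]
tool_rot: [-0.001, -0.118, 0.993, -0.001]
wrist_force: [-4.3, -5.9, 10.1]
finger_gap: 0.0234
grip_force: 20.0
```

Emit:
carry_out(angular=[[0,0,0],[0,0,0],[0,0,0]], translation=[[-0.0008,0,0],[0,0,0],[0,0,0]], hand=[0.83,0.83,0.83])

```text
time_s: 24.15
tool_pos: [0.534, 0.3364, 0.2259]
tool_rot: [-0.001, -0.118, 0.993, -0.001]
wrist_force: [-4.3, -6.4, 10.6]
finger_gap: 0.0233
grip_force: 20.0
```

Emit:
carry_out(angular=[[0,0,0],[0,0,0],[0,0,0]], translation=[[-0.001,0,0],[0,0,0],[0,0,0]], hand=[0.83,0.83,0.83])

```text
time_s: 24.52
tool_pos: [0.5346, 0.3365, 0.2258]
tool_rot: [-0.001, -0.118, 0.993, -0.001]
wrist_force: [-4.3, -6.7, 9.9]
finger_gap: 0.0237
grip_force: 20.0
```

Emit:
carry_out(angular=[[0,0,0],[0,0,0],[0,0,0]], translation=[[-0.001,0,0],[0,0,0],[0,0,0]], hand=[0.83,0.83,0.83])

```text
time_s: 24.9
tool_pos: [0.5352, 0.3367, 0.2258]
tool_rot: [-0.001, -0.118, 0.993, -0.001]
wrist_force: [-4.5, -7.4, 10.9]
finger_gap: 0.0231
grip_force: 20.0
```

Emit:
carry_out(angular=[[0,0,0],[0,0,0],[0,0,0]], translation=[[-0.001,0,0],[0,0,0],[0,0,0]], hand=[0.83,0.83,0.83])

```text
time_s: 25.28
tool_pos: [0.5358, 0.3368, 0.2258]
tool_rot: [-0.001, -0.118, 0.993, -0.001]
wrist_force: [-4.6, -6.7, 10.4]
finger_gap: 0.0234
grip_force: 20.0
```

Emit:
carry_out(angular=[[0,0,0],[0,0,0],[0,0,0]], translation=[[-0.001,0,0],[0,0,0],[0,0,0]], hand=[0.83,0.83,0.83])

```text
time_s: 25.65
tool_pos: [0.5363, 0.3369, 0.2258]
tool_rot: [-0.001, -0.118, 0.993, -0.001]
wrist_force: [-4.9, -6.3, 10.2]
finger_gap: 0.0235
grip_force: 20.0
```

Emit:
carry_out(angular=[[0,0,0],[0,0,0],[0,0,0]], translation=[[-0.001,0,0],[0,0,0],[0,0,0]], hand=[0.83,0.83,0.83])

```text
time_s: 26.02
tool_pos: [0.5369, 0.3371, 0.2259]
tool_rot: [-0.001, -0.118, 0.993, -0.001]
wrist_force: [-4.4, -6.7, 10.1]
finger_gap: 0.0234
grip_force: 20.0
```

Emit:
carry_out(angular=[[0,0,0],[0,0,0],[0,0,0]], translation=[[-0.001,0,0],[0,0,0],[0,0,0]], hand=[0.83,0.83,0.83])

```text
time_s: 26.4
tool_pos: [0.5375, 0.3373, 0.2258]
tool_rot: [-0.001, -0.118, 0.993, -0.001]
wrist_force: [-4.4, -6.5, 10.0]
finger_gap: 0.0233
grip_force: 20.0
```

Emit:
carry_out(angular=[[0,0,0],[0,0,0],[0,0,0]], translation=[[0,0,-0.0008],[0,0,0],[0,0,0]], hand=[0.83,0.83,0.83], force=35)

```text
time_s: 26.78
tool_pos: [0.5375, 0.3373, 0.2259]
tool_rot: [-0.001, -0.118, 0.993, -0.001]
wrist_force: [-1.9, -6.6, 6.0]
finger_gap: 0.0228
grip_force: 35.0
```

```bash
python3 - <<'E'
from h import *
s=manip.get_state();print(s['wrist_force'],s['torque'],s['tool_pos'])
im=manip.capture("scene")
cv2.imwrite("pics/s6.png",cv2.resize(im[215:265,275:335],(720,600),interpolation=3))
E
```

```text
[-1.93136305 -6.58498973  6.00037522] [-0.98039584  0.40046768  0.12647609] [0.53751116 0.33725451 0.22587239]
```

View pics/s6.png

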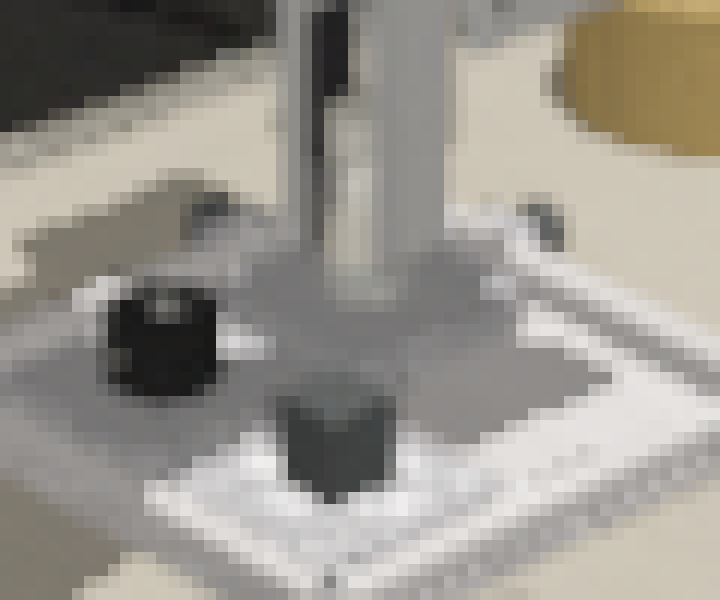

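The vial stands between the fingers in the reading corner, flat, with the puck and block in place. I'll keep feeling in +x with the firmer grip.

Emit:
carry_out(angular=[[0,0,0],[0,0,0],[0,0,0]], translation=[[-0.0007,0,0],[0,0,0],[0,0,0]], hand=[0.83,0.83,0.83])

```text
time_s: 27.2
tool_pos: [0.5379, 0.3374, 0.2259]
tool_rot: [-0.001, -0.118, 0.993, -0.001]
wrist_force: [-2.9, -6.0, 6.2]
finger_gap: 0.0232
grip_force: 35.0
```

Emit:
carry_out(angular=[[0,0,0],[0,0,0],[0,0,0]], translation=[[-0.0007,0,0],[0,0,0],[0,0,0]], hand=[0.83,0.83,0.83])

```text
time_s: 27.58
tool_pos: [0.5383, 0.3374, 0.2259]
tool_rot: [-0.001, -0.118, 0.993, -0.001]
wrist_force: [-3.8, -5.7, 7.2]
finger_gap: 0.0234
grip_force: 35.0
```

Emit:
carry_out(angular=[[0,0,0],[0,0,0],[0,0,0]], translation=[[-0.0008,0,0],[0,0,0],[0,0,0]], hand=[0.83,0.83,0.83])

```text
time_s: 27.95
tool_pos: [0.5388, 0.3375, 0.2259]
tool_rot: [-0.001, -0.118, 0.993, -0.001]
wrist_force: [-2.8, -6.7, 5.9]
finger_gap: 0.0231
grip_force: 35.0
```

Emit:
carry_out(angular=[[0,0,0],[0,0,0],[0,0,0]], translation=[[-0.0008,0,0],[0,0,0],[0,0,0]], hand=[0.83,0.83,0.83])

```text
time_s: 28.32
tool_pos: [0.5391, 0.3377, 0.2259]
tool_rot: [-0.001, -0.118, 0.993, -0.001]
wrist_force: [-4.4, -6.6, 7.9]
finger_gap: 0.0232
grip_force: 35.0
```

Emit:
carry_out(angular=[[0,0,0],[0,0,0],[0,0,0]], translation=[[-0.0007,0,0],[0,0,0],[0,0,0]], hand=[0.83,0.83,0.83])

```text
time_s: 28.7
tool_pos: [0.5394, 0.3378, 0.2259]
tool_rot: [-0.001, -0.118, 0.993, -0.001]
wrist_force: [-7.1, -6.9, 9.7]
finger_gap: 0.0233
grip_force: 35.0
```

Emit:
carry_out(angular=[[0,0,0],[0,0,0],[0,0,0]], translation=[[-0.0004,0,0],[0,0,0],[0,0,0]], hand=[0.83,0.83,0.83])

```text
time_s: 29.08
tool_pos: [0.5395, 0.3378, 0.2259]
tool_rot: [-0.002, -0.118, 0.993, -0.001]
wrist_force: [-9.2, -8.0, 10.2]
finger_gap: 0.0231
grip_force: 35.0
```

Emit:
carry_out(angular=[[0,0,0],[0,0,0],[0,0,0],[0,0,0]], translation=[[0,0.0005,0],[0,0,0],[0,0,0],[0,0,0]], hand=[0.83,0.83,0.83,0.83])

```text
time_s: 29.58
tool_pos: [0.5395, 0.3379, 0.226]
tool_rot: [-0.002, -0.118, 0.993, -0.001]
wrist_force: [-8.9, -10.1, 11.7]
finger_gap: 0.0231
grip_force: 35.0
```

Emit:
carry_out(angular=[[0,0,0],[0,0,0],[0,0,0],[0,0,0],[0,0,0]], translation=[[0,0.0002,0],[0,0,0],[0,0,0],[0,0,0],[0,0,0]], hand=[0.83,0.83,0.83,0.83,0.83])

```text
time_s: 30.2
tool_pos: [0.5395, 0.338, 0.2259]
tool_rot: [-0.002, -0.118, 0.993, -0.001]
wrist_force: [-10.0, -9.8, 12.3]
finger_gap: 0.0232
grip_force: 35.0
```

Both stops were held for well over half a second. I'll ease off, open and retreat upwards.

Emit:
carry_out(angular=[[0,0,0],[0,0,0],[0,0,0],[0,0,0],[0,0,0]], translation=[[0.001,-0.001,0],[0.0005,-0.0003,-0.0005],[0,0,0],[0,0,0],[0,0,0]], hand=[0.83,0.83,0.7,0.45,0.45])

```text
time_s: 30.82
tool_pos: [0.5393, 0.3377, 0.2262]
tool_rot: [-0.0, -0.118, 0.993, 0.0]
wrist_force: [-0.3, 0.0, 0.2]
finger_gap: 0.045
grip_force: 0.0
```

Emit:
carry_out(angular=[[0,0,0],[0,0,0],[0,0,0],[0,0,0],[0,0,0]], translation=[[0,0,0],[0,0,-0.04],[0,0,-0.09],[0,0,-0.09],[0,0,0]], hand=[0.45,0.45,0.45,0.45,0.45])

```text
time_s: 31.45
tool_pos: [0.5394, 0.3377, 0.3631]
tool_rot: [0.004, -0.118, 0.993, 0.001]
wrist_force: [0.7, 0.7, -0.4]
finger_gap: 0.0516
grip_force: 0.0
```

Emit:
carry_out(angular=[[0,0,0],[0,0,0],[0,0,0],[0,0,0],[0,0,0]], translation=[[0.07,0.06,0],[0.07,0.06,0],[0.07,0.06,0],[0.07,0.06,0],[0,0,0]], hand=[0.45,0.45,0.45,0.45,0.45])

```text
time_s: 32.08
tool_pos: [0.3395, 0.4396, 0.3575]
tool_rot: [-0.001, -0.12, 0.993, -0.0]
wrist_force: [1.2, -0.5, -0.1]
finger_gap: 0.0515
grip_force: 0.0
```

```bash
python3 - <<'E'
from fit import *
a=manip.capture("top")[185:275,240:340]; b=manip.capture("scene")[215:285,260:350]
cv2.imwrite("pics/f.png",np.hstack([cv2.resize(a,(400,360),interpolation=3),cv2.resize(b,(400,360),interpolation=3)]))
E
```

```text
(no output)
```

View pics/f.png

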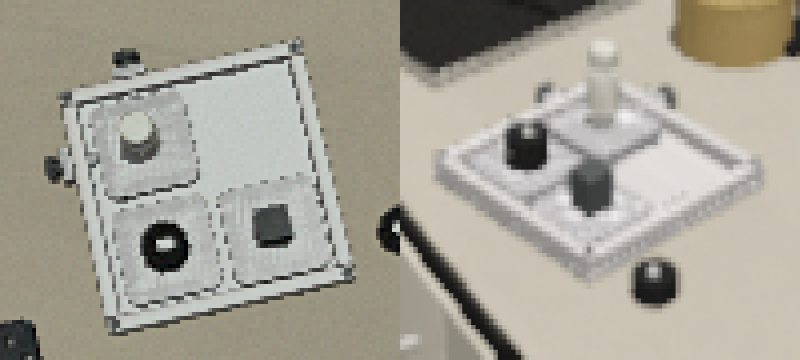

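The final picture shows the vial (140,130) against both stops, the puck (165,247) in the block's old place and the block (272,226) in the opposite corner. All three are flat and the spare specimen hasn't been disturbed. I'm handing in.

```bash
python3 -c "
from plant import manip
print(manip.finish_job())"
```

```text
the job is handed in; nothing more can be done
None
```

I handed the job in at about 32 s: the vial's carrier is in the reading corner after being held on both stop screws (about 7–12 N each at the wrist, friction included), with block and puck in their places; the simulator returned no verdict.

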